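# Swap worn drills for reground ones in the tool pods

### The arm

A 6-joint arm with a two-finger parallel gripper is mounted at the origin on the work surface. World frame = base frame: x ahead of the robot, y to its left, z up, the work surface at z = 0. Lengths are in m, angles in degrees, forces in N, time in s.
With the tool pointing down it reaches from about 0.4 to 0.825 m from the base axis. Payload 7 kg.
Tool frame: the origin (TCP) lies at the very end of the fingers, on their centre line; the grasp point (between the pads) lies 19 mm behind it; x points along the fingers, z is the direction in which the jaws open and shut, and the axes are right-handed (so a half turn about x gives the same grasp; the last joint's range is limited). The gripper opens to 88 mm and grips with 3 to 60 N. Pads are 19 mm wide; open, the fingers measure 130 mm over their backs; the gripper's body (78 mm by 193 mm) begins 47 mm behind the grasp point.
Start: joints at [86.408, 20.546, 0.682, 0, -70.136, -16.507], TCP at [0.232, 0.634, 0.227] pointing down, gripper open.
Joint ranges: [-176.03, 176.03], [-82.01, 121.73], [-58.28, 71.71], [-173.87, 95.51], [-174.79, -0.11], [-173.66, 173.66]. Speed limits (degrees/s): [136.94, 136.94, 172.46, 180, 180, 180].

### API

Orientations are given as [roll, pitch, yaw] about the fixed x, y, z axes, in that order (R = Rz(yaw) Ry(pitch) Rx(roll)).
In Python, from plant import * gives the robot as it stands.
- The arm moves only by the tool arm_command, never from a script. Its argument "commands" is one flat list of numbers, 5 for each row, row after row: the shift along the tool's x, y, z in mm, then the turn about the tool's x in degrees, then the opening in per cent of the stroke, from 0 (shut) to 100 (fully open). A call has 1 to 5 rows; each row shifts and turns the pose as measured when the row begins, along the tool's axes as they then stand; what a row does not reach is not made up. A row lasts 1/8 s, in which the tool goes at most 62.5 mm and 10.7 degrees, less where a joint would pass 70% of its speed; a pose out of reach is approached as far as the arm can. A call is refused whole if a number of a shift passes 62.5 or a number of a turn 10.7, either way. A call with a gripper value outside its range is refused whole. The fingers move at their own pace and stop on an object; the grip force is fixed at half the most. Time passes only in rows, so rows that do not move let the fingers close. It gives the time, the measured TCP pose, the force and the opening at its end, in the units of the state.
- get_obs(): the state, without advancing time (a new reading comes with each control period).
- snapshot(name): name is "scene" or "top" or "wrist"; returns a dict with "frame" (400x640x3 uint8, blue, green, red), "fov_y" (degrees; the focal length in pixels is half the picture's height over the tangent of half this angle, whatever the lens; pixels are square), "cx", "cy" (the principal point, pixels), "world_to_cam" (4x4, takes a point from world to camera coordinates). Camera axes: x right, y up, looking along -z (the intrinsics and any distortion apply to the point x, -y, -z); pixel columns grow to the right and rows downward; lengths in m; the calibration is good to about 2 mm. A picture is of the moment at which its call begins. There is no depth.
- close_job(): hands the job in, once; it reports no verdict.
The state is a dict: "clock": time; "joint_pos": joint angles; "qvel": joint speeds; "tau": joint torques, N m; "tool_pos": TCP position; "orientation": TCP orientation; "force": force on the tool from outside, world axes, zero at the start; "moment": the same for the moment, N m; "opening": finger opening in m.
Only numpy, scipy, OpenCV 4.12 (cv2) and the standard library are available. Lean on these libraries where they do the work, as an engineer would, in place of code of your own. Each camera call takes 0.05 s, during which the arm holds its last target. There are 200 camera calls.

### The job

The two tools with black drills, in the blue and the yellow pod, failed inspection: stand each in a red regrind pod, one to a pod, and put the reground gold tools from the grey pods in their place, blue collar in the blue pod and yellow collar in the yellow pod. Set every holder down upright and fully home in its pod, without dropping it or tipping it over. Leave the green-collared tool and the amber bottle where they stand.

Things in the scene. Friction and masses are not known exactly. Their poses are not given: they have to be found in the camera images.
- worn_blue: Loose upright steel tool holder, 0.4-0.7 kg, BLUE collar, dull black drill. Origin: axis, flange underside; z up the axis; round. mm from origin: stud 12 wide -64 to -48; taper 18 wide at -48 to 32 at 0; flange 46 wide 0 to 5; collar 54 wide to 20; dark nose 30 wide to 40; nut 34 wide 40 to 58 (grip here from above); drill 13 thick, tip at 88. Starts in the blue pod.
- worn_yellow: Tool holder of the same shape, size, weight and origin as worn_blue, but with a YELLOW collar and a dull black drill 10 mm thick. Starts seated in the yellow pod, like all holders with its origin 74 mm above the bench; its stud leaves the mouth after a 64 mm lift. Held by the nut it hangs upright.
- new_blue: Tool holder of the same shape, size, weight and origin as worn_blue, with a BLUE collar and a bright gold-coated drill 13 mm thick. Starts seated in one of two grey pods, which have the same size as pod_blue; its origin is 74 mm above the bench.
- new_yellow: Tool holder of the same shape, size, weight and origin as worn_blue, with a YELLOW collar and a bright gold-coated drill 10 mm thick. Starts seated in the other grey pod; its origin is 74 mm above the bench.
- good_green: Tool holder of the same shape, size and origin as worn_blue, with a GREEN collar and a bright gold-coated drill 13 mm thick, loose in a green pod beside the others. It is still good and stays there. Like every seated holder, its drill tip is 162 mm above the bench.
- pod_blue: BLUE tool pod fixed to the bench: conical plastic socket, 74 mm high, rim 55 mm wide, on a square foot 84 mm wide. Origin: centre of its underside, z up. Mouth 37 mm wide, narrowing to 18 mm at the bottom, 2.5 mm of play round a seated taper, so it guides a holder in. Fully home, the flange rests on the rim: holder origin 74 mm above pod origin, on its axis.
- pod_yellow: YELLOW tool pod fixed to the bench, same size, shape and origin as pod_blue. Holds worn_yellow at the start.
- pod_red_a: RED regrind pod fixed to the bench, same size, shape and origin as pod_blue. Empty at the start. One of two alike: either red pod may take either worn tool.
- pod_red_b: The other RED regrind pod fixed to the bench, same size, shape and origin as pod_blue. Empty at the start.
- bottle: Small amber bottle of lens cleaner with a black cap, 48 mm wide and 105 mm high, standing loose among the pods. Origin: centre of its underside. To be left alone.

How it is judged (in metres and radians):
At the end, for the whole second after the job is handed in: new_blue sits in pod_blue, new_yellow in pod_yellow and the worn tools in the two red pods, one each, either way round: at most 8 mm off the pod's axis, origin 70 to 78 mm above the pod's, within 4.5 degrees of upright, at rest; good_green within 10 mm and bottle within 20 mm of its start (horizontal distance between new_blue and pod_blue below 0.008 m and z of new_blue in the frame of pod_blue between 0.07 and 0.078 m and angle between each of new_blue, new_yellow's own z axis and vertical below 0.08 rad and horizontal distance between new_yellow and pod_yellow below 0.008 m and z of new_yellow in the frame of pod_yellow between 0.07 and 0.078 m and (((horizontal distance between worn_blue and pod_red_a below 0.008 m and z of worn_blue in the frame of pod_red_a between 0.07 and 0.078 m and angle between worn_blue's own z axis and vertical below 0.08 rad) and (horizontal distance between worn_yellow and pod_red_b below 0.008 m and z of worn_yellow in the frame of pod_red_b between 0.07 and 0.078 m and angle between worn_yellow's own z axis and vertical below 0.08 rad)) or ((horizontal distance between worn_blue and pod_red_b below 0.008 m and z of worn_blue in the frame of pod_red_b between 0.07 and 0.078 m and angle between worn_blue's own z axis and vertical below 0.08 rad) and (horizontal distance between worn_yellow and pod_red_a below 0.008 m and z of worn_yellow in the frame of pod_red_a between 0.07 and 0.078 m and angle between worn_yellow's own z axis and vertical below 0.08 rad))) and distance of good_green from where it was at the start of the episode below 0.01 m and distance of bottle from where it was at the start of the episode below 0.02 m and linear speed of each of worn_blue, worn_yellow, new_blue, new_yellow below 0.02 m/s and angular speed of each of worn_blue, worn_yellow, new_blue, new_yellow below 0.2 rad/s); the robot touches nothing.
It fails at once if a tool holder is tipped over (more than 35 degrees from upright) (angle between any of worn_blue, worn_yellow, new_blue, new_yellow's own z axis and vertical above 0.61 rad).
It fails at once if a tool holder is dropped (faster than 0.8 m/s while the fingers do not hold it) ((linear speed of worn_blue above 0.8 m/s and contact force between worn_blue and the fingers below 0.05 N) or (linear speed of worn_yellow above 0.8 m/s and contact force between worn_yellow and the fingers below 0.05 N) or (linear speed of new_blue above 0.8 m/s and contact force between new_blue and the fingers below 0.05 N) or (linear speed of new_yellow above 0.8 m/s and contact force between new_yellow and the fingers below 0.05 N)).
It fails at once if the green-collared tool or the bottle is disturbed (moved over 40 mm) (distance of any of good_green, bottle from where it was at the start of the episode above 0.04 m).
It also fails if it takes over 106 s, if anything falls off the work surface, if the arm or the gripper's body presses on something with over 40 N, if the wrist force passes 120 N, or if a joint passes its speed limit or range.

## Working session

There is one attempt and no reset: what is moved stays moved. The work goes in short steps, Python scripts to look and compute and a tool call to move; the robot and the scene stay as the last step left them, time stands still between calls to the robot, and variables do not carry over. Pictures are saved under pics/ and viewed, about 12 in all and at most 16, crops included, and the job is handed in when it is done.

Besides the shell and the picture viewer there is one more tool, called after ">>>" by a JSON object that holds its "fn" and its "kwargs", one argument or row to a line. arm_command: Moves the arm, as the interface text tells. Its arguments: {"type":"object","properties":{"commands":{"type":"array"}},"required":["commands"]}

```bash
mkdir -p pics; ls; python3 - <<'E'
from plant import *
import cv2
print(get_obs())
for n in ("scene","top","wrist"):
    s=snapshot(n); cv2.imwrite(f"pics/{n}0.png",s["frame"]); print(n,s["fov_y"],s["cx"],s["cy"],s.keys()); print(s["world_to_cam"])
E
```

```text
pics
{'clock': 0.0, 'joint_pos': array([ 8.64096739e+01,  2.05928600e+01,  6.33255907e-01, -1.80576931e-02,
       -7.01360749e+01, -1.65067597e+01]), 'qvel': array([ 0.00947707,  0.0405724 , -0.08069989, -0.07663495, -0.00471756,
        0.06672807]), 'tau': array([ 9.57072116e-04, -5.82713234e+01,  2.93070441e+01,  6.99766651e+00,
        7.16846334e-03, -1.57981781e-04]), 'tool_pos': array([0.2318093 , 0.63342587, 0.22560916]), 'orientation': array([   6.44748229,   89.90282627, -103.65575343]), 'force': array([ 0.12256042, -0.66840365, -0.57432156]), 'moment': array([ 0.00451333, -0.00312966,  0.07766331]), 'opening': 0.08774904403308748}
scene 42.86214431526534 332.6848304915106 198.5987284361505 dict_keys(['frame', 'fov_y', 'cx', 'cy', 'world_to_cam'])
[[ 0.06378039  0.99791691 -0.00968999 -0.01308257]
 [-0.85277386  0.05954218  0.5188752   0.42244203]
 [ 0.5183713  -0.02483069  0.85479508 -1.5128947 ]
 [ 0.          0.          0.          1.        ]]
top 48.213269372577734 318.5818425519247 196.6932912976669 dict_keys(['frame', 'fov_y', 'cx', 'cy', 'world_to_cam'])
[[-0.00685569 -0.99972733  0.02232176 -0.00212111]
 [ 0.99684563 -0.0050675   0.07920298 -0.54826716]
 [-0.07906827  0.02279434  0.99660856 -1.0168132 ]
 [ 0.          0.          0.          1.        ]]
wrist 61.74681012932279 317.9375339591593 200.84206435115433 dict_keys(['frame', 'fov_y', 'cx', 'cy', 'world_to_cam'])
[[-0.34351224 -0.93914684  0.00159746  0.6733757 ]
 [ 0.90349225 -0.33093413 -0.27236803  0.03373916]
 [ 0.25632223 -0.09211846  0.96219182 -0.39062129]
 [ 0.          0.          0.          1.        ]]
```

View pics/top0.png

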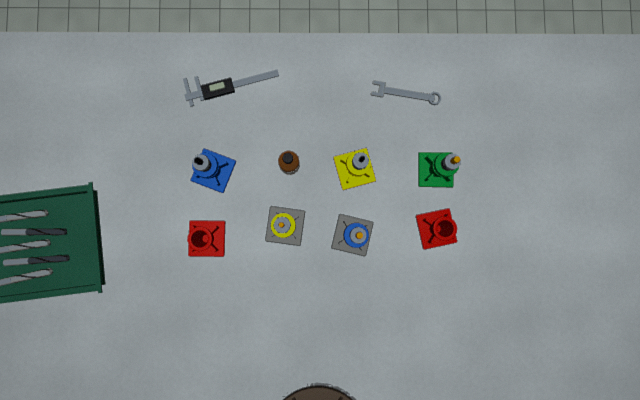

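View pics/scene0.png

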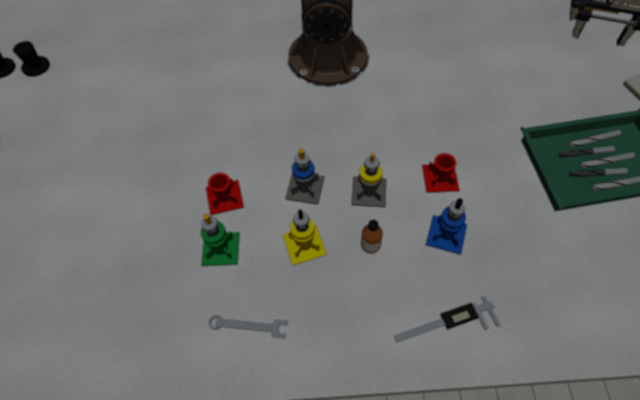

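```bash
cat > h.py <<'E'
from plant import *
import numpy as np, cv2, sys
from scipy.spatial.transform import Rotation as Ro
def ray(s,u,v,z):
    f=s["frame"].shape[0]/2/np.tan(np.radians(s["fov_y"]/2))
    M=s["world_to_cam"];R,t=M[:3,:3],M[:3,3]
    c=-R.T@t; d=R.T@np.array([(u-s["cx"])/f,-(v-s["cy"])/f,-1])
    return c+d*(z-c[2])/d[2]
def proj(s,P):
    f=s["frame"].shape[0]/2/np.tan(np.radians(s["fov_y"]/2))
    q=s["world_to_cam"]@np.append(P,1); return s["cx"]+f*q[0]/-q[2], s["cy"]-f*q[1]/-q[2]
def blobs(fr,lo,hi,amin):
    m=cv2.inRange(cv2.cvtColor(fr,cv2.COLOR_BGR2HSV),lo,hi)
    m=cv2.morphologyEx(m,cv2.MORPH_OPEN,np.ones((2,2)))
    cs,_=cv2.findContours(m,cv2.RETR_EXTERNAL,cv2.CHAIN_APPROX_NONE)
    return [c for c in cs if cv2.contourArea(c)>amin]
HSV=dict(blue=((100,110,40),(125,255,255)),yellow=((22,120,60),(34,255,255)),green=((45,100,40),(75,255,255)),red=((0,180,60),(6,255,255)),gold=((12,120,110),(22,255,255)))
def delta(tx,ty,tz):
    """tool-frame shift (mm) to world TCP target"""
    o=get_obs(); R=Ro.from_euler('xyz',o["orientation"],degrees=True).as_matrix()
    return np.round(R.T@(np.array([tx,ty,tz])-o["tool_pos"])*1000,1)
E
python3 - <<'E'
from h import *
s=snapshot("top"); fr=s["frame"]
for k in HSV:
    for c in blobs(fr,*HSV[k],15):
        r=cv2.minAreaRect(c)
        print(k,np.round(r[0],1),np.round(r[1],1),round(r[2]),cv2.contourArea(c),"z5",ray(s,*r[0],.005).round(4),"z94",ray(s,*r[0],.094).round(4),"z162",ray(s,*r[0],.162).round(4))
# grey feet
g=cv2.cvtColor(fr,cv2.COLOR_BGR2HSV)
for x in [(270,210),(340,245),(300,200)]: print(g[x[1],x[0]])
o=get_obs(); R=Ro.from_euler('xyz',o["orientation"],degrees=True).as_matrix(); print(R.round(3))
w=snapshot("wrist");M=w["world_to_cam"];c=-M[:3,:3].T@M[:3,3]
print("cam in tool",R.T@(c-o["tool_pos"]), "view",R.T@-M[2,:3])
cv2.imwrite("pics/t.png",cv2.resize(fr[130:270,170:480],None,fx=2.5,fy=2.5,interpolation=2))
E
```

```text
blue [357. 236.] [24. 24.] 90 457.5 z5 [ 0.4565 -0.0954  0.005 ] z94 [ 0.4573 -0.0858  0.094 ] z162 [ 0.4579 -0.0785  0.162 ]
blue [212.9 171. ] [37.5 35.1] 21 985.5 z5 [0.6116 0.2432 0.005 ] z94 [0.5993 0.2241 0.094 ] z162 [0.5899 0.2096 0.162 ]
yellow [284. 226.] [24. 24.] 90 453.5 z5 [0.481  0.0758 0.005 ] z94 [0.4798 0.0709 0.094 ] z162 [0.4788 0.0672 0.162 ]
yellow [355.1 169.5] [34.6 34.9] 75 890.0 z5 [ 0.6141 -0.0931  0.005 ] z94 [ 0.6015 -0.0837  0.094 ] z162 [ 0.592  -0.0765  0.162 ]
green [438.5 170. ] [34. 37.] 90 943.5 z5 [ 0.612  -0.2925  0.005 ] z94 [ 0.5997 -0.2662  0.094 ] z162 [ 0.5903 -0.2461  0.162 ]
red [207. 239.] [34. 36.] 90 1152.5 z5 [0.452 0.255 0.005] z94 [0.4532 0.235  0.094 ] z162 [0.4541 0.2197 0.162 ]
red [438.3 229.1] [34.2 37. ] 78 1119.0 z5 [ 0.4712 -0.2881  0.005 ] z94 [ 0.4708 -0.2622  0.094 ] z162 [ 0.4705 -0.2424  0.162 ]
[ 45   5 104]
[ 60   7 108]
[102  16 162]
[[-0.     0.939 -0.344]
 [-0.001 -0.344 -0.939]
 [-1.     0.     0.001]]
cam in tool [-0.15825232  0.0738307   0.00078984] view [ 9.62155273e-01 -2.72501768e-01  1.33067650e-04]
```

View pics/t.png

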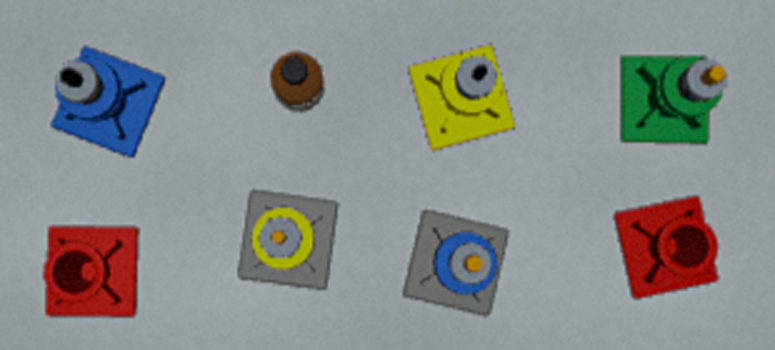

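View pics/wrist0.png

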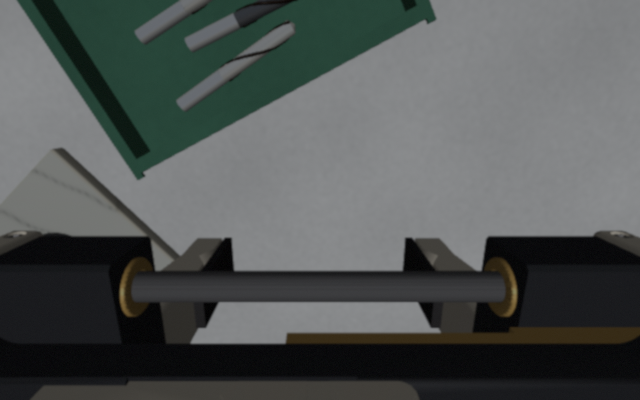

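```bash
python3 - <<'E'
from h import *
s=snapshot("top")
P=dict(blue=[(85,46),(165,73),(133,157),(52,127)],yellow=[(409,65),(493,43),(515,127),(432,150)],redL=[(48,226),(138,226),(137,317),(46,316)],redR=[(615,213),(697,196),(718,279),(633,299)],gY=[(251,190),(338,203),(326,290),(239,278)],gB=[(424,209),(509,229),(489,316),(404,297)],green=[(621,55),(710,55),(710,143),(621,142)])
for k,c in P.items():
    w=np.array([ray(s,u/2.5+170-.3,v/2.5+130-.3,.006)[:2] for u,v in c]); m=w.mean(0)
    print(k,m.round(4),"side",np.linalg.norm(w-np.roll(w,1,0),axis=1).round(3), "tip px crop",((np.array(proj(s,[*m,.162]))-[170,130]+.3)*2.5).round(0),"rim px",((np.array(proj(s,[*m,.074]))-[170,130]+.3)*2.5).round(0))
print(delta(.611,.243,.25))
E
```

```text
blue [0.614  0.2423] side [0.083 0.08  0.085 0.081] tip px crop [68. 74.] rim px [92. 90.]
yellow [ 0.6171 -0.0918] side [0.084 0.083 0.083 0.082] tip px crop [482.  69.] rim px [470.  85.]
redL [0.454  0.2557] side [0.083 0.084 0.084 0.084] tip px crop [ 48. 274.] rim px [ 75. 272.]
redR [ 0.4732 -0.2824] side [0.082 0.08  0.08  0.083] tip px crop [721. 245.] rim px [688. 246.]
gY [0.4816 0.0731] side [0.083 0.083 0.082 0.082] tip px crop [278. 237.] rim px [284. 239.]
gB [ 0.4595 -0.0843] side [0.085 0.082 0.084 0.082] tip px crop [476. 264.] rim px [464. 263.]
green [ 0.614  -0.2861] side [0.084 0.086 0.085 0.085] tip px crop [720.  72.] rim px [687.  88.]
[-23.6 490.3 236.7]
```

>>> {"fn": "arm_command", "kwargs": {
  "commands": [-6,48,23,0,100,-6,48,23,0,100,-6,48,23,0,100,-6,48,23,0,100,0,48,23,0,100]
}}

```text
clock: 0.92
tool_pos: [0.4204, 0.4407, 0.25]
orientation: [25.8, 89.9, -83.9]
force: [-0.3, 0.1, -0.6]
opening: 0.088
```

>>> {"fn": "arm_command", "kwargs": {
  "commands": [0,48,23,0,100,0,48,23,0,100,0,48,23,0,100,0,40,20,0,100,0,0,0,0,100]
}}

```text
clock: 1.55
tool_pos: [0.5695, 0.2866, 0.2508]
orientation: [61.9, 89.9, -48.0]
force: [0.1, 0.3, 0.2]
opening: 0.0876
```

```bash
python3 - <<'E'
from h import *
o=get_obs(); print(o["clock"],o["tool_pos"],o["orientation"],o["joint_pos"].round(1)); print(delta(.613,.2415,.25))
w=snapshot("wrist"); cv2.imwrite("pics/w1.png",w["frame"])
for z in(.074,.123,.162): print(z,proj(w,[.613,.2415,z]))
E
```

```text
1.55 [0.56949586 0.28663149 0.25075847] [ 61.92415195  89.92551149 -48.01104164] [ 44.3  16.3  -2.3   0.1 -71.4  25.8]
[ 0.8 56.3 27.6]
0.074 (np.float64(345.18896095996075), np.float64(124.93655681598557))
0.123 (np.float64(349.8203094730279), np.float64(128.04081360811557))
0.162 (np.float64(354.7937978326607), np.float64(131.37439668384587))
```

View pics/w1.png

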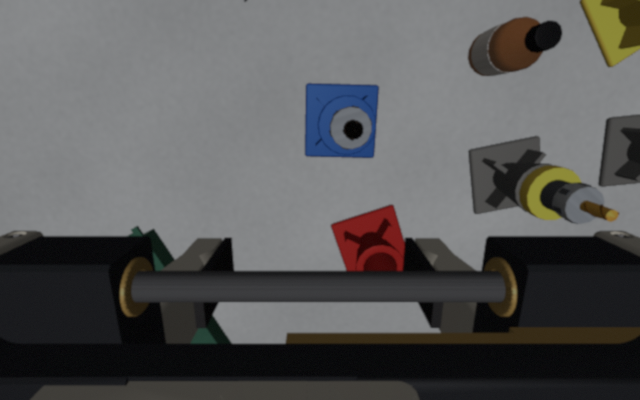

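>>> {"fn": "arm_command", "kwargs": {
  "commands": [0,45,20,0,100,0,13,6,0,100,20,0,0,0,100,0,0,0,0,100]
}}

```text
clock: 2.1
tool_pos: [0.6137, 0.2457, 0.2308]
orientation: [139.9, 89.9, 30.2]
force: [0.5, 0.1, 0.7]
opening: 0.0876
```

```bash
python3 - <<'E'
from h import *
o=get_obs(); print(o["tool_pos"],o["orientation"],delta(.6138,.2418,.106))
w=snapshot("wrist"); cv2.imwrite("pics/w2.png",w["frame"])
for z in(.074,.123,.162): print(z,proj(w,[.6138,.2418,z]))
E
```

```text
[0.61370241 0.2457083  0.23077606] [139.90381049  89.94986211  30.21833426] [124.8   1.3   3.7]
0.074 (np.float64(320.9051938502112), np.float64(184.18082679174915))
0.123 (np.float64(321.3820153881145), np.float64(197.50033990098277))
0.162 (np.float64(321.896461615526), np.float64(211.87085953005266))
```

View pics/w2.png

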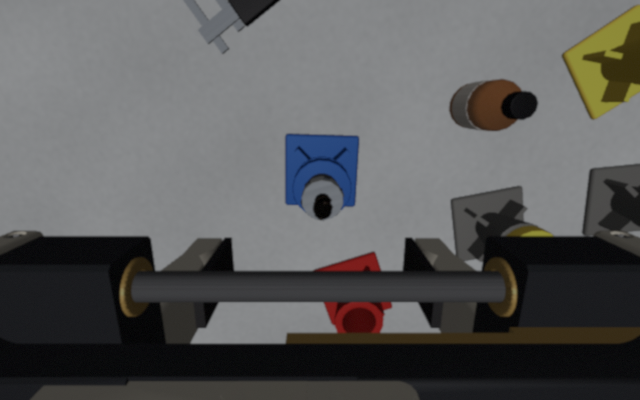

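>>> {"fn": "arm_command", "kwargs": {
  "commands": [30,1,3,0,100,40,0,1,0,100,35,0,0,0,100,18,0,0,0,100,0,0,0,0,100]
}}

```text
clock: 2.78
tool_pos: [0.6159, 0.2481, 0.1134]
orientation: [136.3, 89.2, 27.1]
force: [-0.5, 0.4, 0.0]
opening: 0.0875
```

>>> {"fn": "arm_command", "kwargs": {
  "commands": [0,0,0,0,20,0,0,0,0,20,0,0,0,0,20,0,0,0,0,20,0,0,0,0,20]
}}

```text
clock: 3.4
tool_pos: [0.6172, 0.2489, 0.1187]
orientation: [133.4, 89.0, 24.2]
force: [-1.6, -6.9, 5.6]
opening: 0.0432
```

```bash
python3 - <<'E'
from h import *
o=get_obs(); print(o["tool_pos"],o["opening"],o["force"],o["orientation"],delta(.6138,.2418,.106))
E
```

```text
[0.6171783  0.248872   0.11874261] 0.04319470588475211 [-1.64523995 -6.88205957  5.60854055] [133.35375616  88.96125184  24.16912798] [12.6 -1.   7.9]
```

>>> {"fn": "arm_command", "kwargs": {
  "commands": [0,0,4,0,80,4,-1,5,0,80,6,0,2,0,80,4,0,0,0,80]
}}

```text
clock: 3.9
tool_pos: [0.6127, 0.2382, 0.1037]
orientation: [135.3, 88.9, 26.1]
force: [0.4, 0.7, 0.1]
opening: 0.0694
```

```bash
python3 - <<'E'
from h import *
o=get_obs(); print(o["tool_pos"],o["opening"],o["force"],o["qvel"].round(2),o["orientation"],delta(.6138,.2418,.106))
w=snapshot("wrist"); cv2.imwrite("pics/w3.png",w["frame"])
for z in(.074,.123,.162): print(z,proj(w,[.6138,.2418,z]))
E
```

```text
[0.61267966 0.23824242 0.10372724] 0.06936945561147317 [0.39718791 0.70377715 0.0612846 ] [-0.05  1.81 -1.78  0.04  3.97  0.03] [135.3372248   88.91207009  26.11374332] [-2.2 -0.1 -3.8]
0.074 (np.float64(311.0753379291337), np.float64(234.53088990005762))
0.123 (np.float64(307.53215627938766), np.float64(272.553876547853))
0.162 (np.float64(302.6495085629315), np.float64(324.9510910519424))
```

View pics/w3.png

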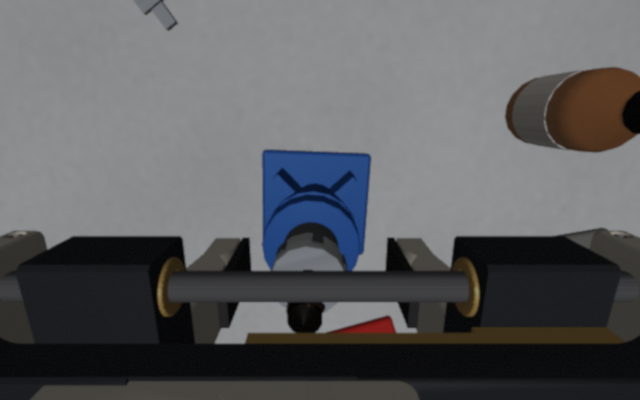

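>>> {"fn": "arm_command", "kwargs": {
  "commands": [-1,0,-4,0,70,0,0,0,0,25,0,0,0,0,25,0,0,0,0,25,0,0,0,0,25]
}}

```text
clock: 4.58
tool_pos: [0.614, 0.2426, 0.1042]
orientation: [134.5, 89.0, 25.3]
force: [0.0, -0.4, -0.1]
opening: 0.0335
```

>>> {"fn": "arm_command", "kwargs": {
  "commands": [0,0,0,0,20,0,0,0,0,10,0,0,0,0,10]
}}

```text
clock: 4.95
tool_pos: [0.614, 0.2426, 0.1042]
orientation: [135.0, 89.0, 25.8]
force: [0.0, 0.0, 1.7]
opening: 0.033
```

>>> {"fn": "arm_command", "kwargs": {
  "commands": [-15,0,0,0,10,-25,0,0,0,10,-30,0,0,0,10,-20,0,0,0,10,-5,0,0,0,10]
}}

```text
clock: 5.58
tool_pos: [0.6102, 0.2409, 0.2017]
orientation: [137.5, 89.3, 28.2]
force: [-0.2, -0.5, -5.0]
opening: 0.0328
```

```bash
python3 - <<'E'
from h import *
o=get_obs(); print(o["tool_pos"],o["opening"],o["force"],o["orientation"],delta(.454,.2557,.2))
E
```

```text
[0.61023608 0.24094953 0.20169781] 0.03276448334218455 [-0.22551759 -0.47459006 -5.03061155] [137.45129796  89.29226193  28.19134007] [ 1.000e-01 -1.524e+02  3.760e+01]
```

>>> {"fn": "arm_command", "kwargs": {
  "commands": [0,-25,6,0,10,0,-40,10,0,10,0,-40,10,0,10,0,-30,8,0,10,0,-10,2,0,10]
}}

```text
clock: 6.2
tool_pos: [0.4558, 0.2535, 0.1972]
orientation: [141.3, 89.6, 31.8]
force: [0.0, -0.0, -4.8]
opening: 0.033
```

```bash
python3 - <<'E'
from h import *
o=get_obs(); print(o["tool_pos"],o["opening"],o["force"],o["orientation"],delta(.454,.2557,.2))
w=snapshot("wrist"); cv2.imwrite("pics/w4.png",w["frame"])
print(proj(w,[.454,.2557,.074]))
E
```

```text
[0.45581518 0.25349812 0.19715515] 0.03302401978720231 [ 0.04297604 -0.01436937 -4.77776193] [141.2514497   89.59528255  31.83391811] [-2.8 -2.4 -1.5]
(np.float64(316.0763820782314), np.float64(197.6682559440379))
```

View pics/w4.png

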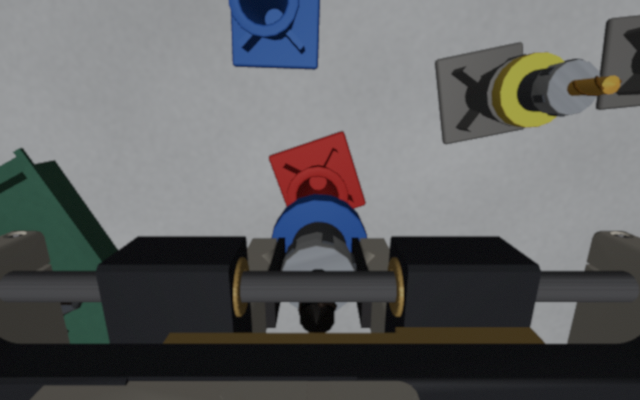

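>>> {"fn": "arm_command", "kwargs": {
  "commands": [20,-2.5,-1.5,0,10,30,0,0,0,10,20,0,0,0,10,10,0,0,0,10,0,0,0,0,10]
}}

```text
clock: 6.88
tool_pos: [0.4562, 0.257, 0.1152]
orientation: [142.0, 89.5, 32.6]
force: [0.2, -0.2, -4.0]
opening: 0.0333
```

```bash
python3 - <<'E'
from h import *
o=get_obs(); print(o["tool_pos"],o["opening"],o["force"],o["orientation"],delta(.454,.2557,.1045))
E
```

```text
[0.45615848 0.25698619 0.11517323] 0.03327462572808792 [ 0.22236873 -0.18483802 -3.96021818] [142.0474754   89.5182876   32.62475828] [10.7 -1.7  2. ]
```

>>> {"fn": "arm_command", "kwargs": {
  "commands": [5,-1,1,0,10,4,-1,1,0,10,2,0,0,0,10,0,0,0,0,10]
}}

```text
clock: 7.38
tool_pos: [0.4547, 0.2567, 0.1053]
orientation: [145.2, 89.3, 35.8]
force: [0.6, 0.0, -4.1]
opening: 0.0333
```

```bash
python3 - <<'E'
from h import *
o=get_obs(); print(o["tool_pos"],o["opening"],o["force"],o["orientation"],delta(.454,.2557,.1045))
E
```

```text
[0.45469881 0.25667347 0.10533132] 0.03333857026488675 [ 0.60761769  0.01091194 -4.11911429] [145.16958623  89.33096486  35.75809888] [ 0.8 -0.3  1.2]
```

>>> {"fn": "arm_command", "kwargs": {
  "commands": [2,0,0,0,10,0,0,0,0,10,0,0,0,0,40,0,0,0,0,60,0,0,0,0,75]
}}

```text
clock: 8.0
tool_pos: [0.4563, 0.258, 0.1055]
orientation: [145.3, 89.1, 36.0]
force: [0.5, -0.5, 1.5]
opening: 0.0496
```

>>> {"fn": "arm_command", "kwargs": {
  "commands": [0,0,0,0,90,-20,0,0,0,90,-40,0,0,0,90,-40,0,0,0,90,-5,0,0,0,90]
}}

```text
clock: 8.62
tool_pos: [0.455, 0.2568, 0.2132]
orientation: [142.3, 89.1, 33.0]
force: [0.4, -0.4, -1.0]
opening: 0.0787
```

```bash
python3 - <<'E'
from h import *
o=get_obs(); print(o["clock"],o["tool_pos"],o["opening"],o["force"],o["orientation"],o["joint_pos"].round(1),delta(.6171,-.0918,.205))
s=snapshot("top"); cv2.imwrite("pics/t5.png",s["frame"])
E
```

```text
8.625 [0.45498615 0.25682507 0.21319093] 0.07874347685995901 [ 0.44692969 -0.44253203 -1.04092925] [142.30486396  89.1358561   32.96770338] [ 51.2   6.1 -20.3   0.3 -62.7  19.3] [  7.4 268.3 275.4]
```

View pics/t5.png

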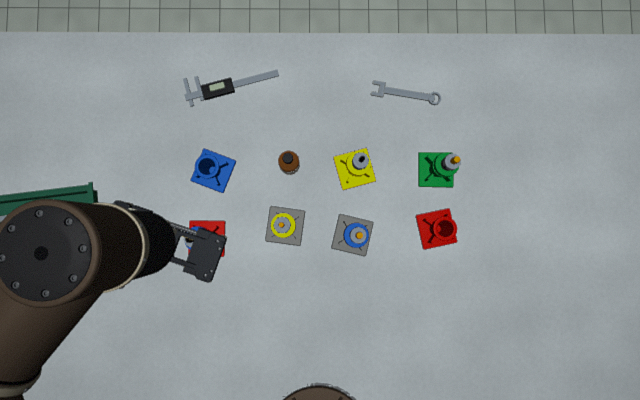

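>>> {"fn": "arm_command", "kwargs": {
  "commands": [-10,30,30,0,90,0,40,40,0,90,0,40,40,0,90,0,40,40,0,90,0,40,40,0,90]
}}

```text
clock: 9.3
tool_pos: [0.5717, 0.0107, 0.2176]
orientation: [150.9, 89.5, 42.0]
force: [1.8, 1.2, 0.2]
opening: 0.0789
```

>>> {"fn": "arm_command", "kwargs": {
  "commands": [0,40,40,0,90,0,25,25,0,90,0,5,5,0,90]
}}

```text
clock: 9.68
tool_pos: [0.6155, -0.0847, 0.2122]
orientation: [-167.1, 89.7, 83.7]
force: [-0.1, 1.1, -0.0]
opening: 0.0792
```

```bash
cat > st.py <<'E'
from h import *
o=get_obs(); print(o["clock"],o["tool_pos"].round(4),o["opening"].round(4),o["force"].round(1),o["orientation"].round(1)); print(delta(*map(float,sys.argv[1:4])))
E
python3 st.py .6171 -.0918 .205
python3 - <<'E'
from h import *
w=snapshot("wrist"); cv2.imwrite("pics/w6.png",w["frame"])
for z in(.074,.123,.162): print(z,proj(w,[.6171,-.0918,z]))
for x,y in((.454,.2557),): print(proj(w,[x,y,.162]),proj(w,[x,y,.074]))
E
```

```text
0.074 (np.float64(324.6230665243305), np.float64(185.87419676047145))
0.123 (np.float64(325.5058434975037), np.float64(200.5823585932192))
0.162 (np.float64(326.4792857370162), np.float64(216.80111647735026))
(np.float64(12.115615006761004), np.float64(505.3063160281656)) (np.float64(80.82435389222658), np.float64(416.05889456395107))Traceback (most recent call last):
  File "st.py", line 2, in <module>
    o=get_obs(); print(o["clock"],o["tool_pos"].round(4),o["opening"].round(4),o["force"].round(1),o["orientation"].round(1)); print(delta(*map(float,sys.argv[1:4])))
                                                         ^^^^^^^^^^^^^^^^^^
AttributeError: 'float' object has no attribute 'round'
```

View pics/w6.png

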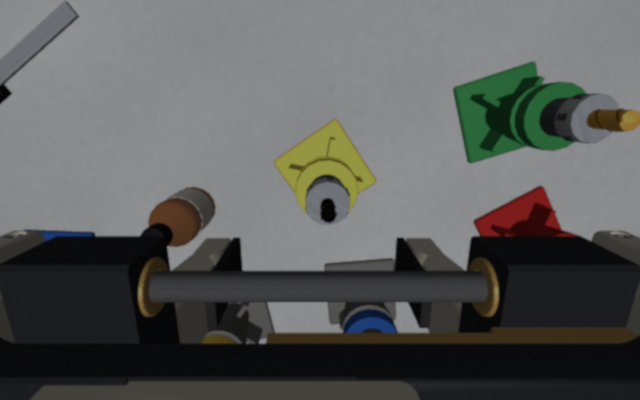

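```bash
sed -i 's/o\["opening"\].round(4)/round(o["opening"],4)/' st.py; python3 st.py .617 -.093 .105
```

```text
9.725 [ 0.6154 -0.0844  0.2121] 0.079 [ 0.3  0.5 -0.1] [-163.7   89.7   87.2]
[107.1   4.5   8.1]
```

>>> {"fn": "arm_command", "kwargs": {
  "commands": [0,4.5,8,0,90,25,0,0,0,90,35,0,0,0,90,25,0,0,0,90,12,0,0,0,80]
}}

```text
clock: 10.35
tool_pos: [0.6166, -0.0897, 0.1135]
orientation: [174.6, 89.6, 65.7]
force: [-0.1, 0.2, 0.5]
opening: 0.0735
```

```bash
python3 st.py .617 -.093 .105
```

```text
10.35 [ 0.6166 -0.0897  0.1135] 0.0735 [-0.1  0.2  0.5] [174.6  89.6  65.7]
[8.5 1.5 3. ]
```

>>> {"fn": "arm_command", "kwargs": {
  "commands": [7,1,3,0,75,2,0,0,0,25,0,0,0,0,25,0,0,0,0,25,0,0,0,0,20]
}}

```text
clock: 10.98
tool_pos: [0.6177, -0.0922, 0.1063]
orientation: [156.0, 89.5, 47.3]
force: [0.5, -0.5, -2.7]
opening: 0.0332
```

>>> {"fn": "arm_command", "kwargs": {
  "commands": [0,0,0,0,10,0,0,0,0,10]
}}

```text
clock: 11.22
tool_pos: [0.6177, -0.0922, 0.1063]
orientation: [155.7, 89.5, 47.0]
force: [0.5, 0.5, -0.3]
opening: 0.0334
```

```bash
python3 st.py .617 -.093 .105
```

```text
11.225 [ 0.6177 -0.0922  0.1063] 0.0334 [ 0.5  0.5 -0.3] [155.7  89.5  47. ]
[ 1.3 -0.4  1. ]
```

>>> {"fn": "arm_command", "kwargs": {
  "commands": [-15,0,0,0,10,-25,0,0,0,10,-30,0,0,0,10,-25,0,0,0,10,-5,0,0,0,10]
}}

```text
clock: 11.85
tool_pos: [0.6138, -0.0927, 0.2082]
orientation: [-143.0, 89.6, 108.2]
force: [-0.0, -0.4, -6.5]
opening: 0.033
```

```bash
python3 st.py .4732 -.2824 .205
```

```text
11.85 [ 0.6138 -0.0927  0.2082] 0.033 [-0.  -0.4 -6.5] [-143.    89.6  108.2]
[  2.2 -71.8 224.9]
```

>>> {"fn": "arm_command", "kwargs": {
  "commands": [0,-8,25,0,10,0,-17,53,0,10,0,-17,53,0,10,0,-17,52,0,10,0,-10,30,0,10]
}}

```text
clock: 12.48
tool_pos: [0.4716, -0.2753, 0.2022]
orientation: [-115.6, 89.2, 135.7]
force: [0.4, 0.3, -5.3]
opening: 0.0331
```

>>> {"fn": "arm_command", "kwargs": {
  "commands": [0,-3,10,0,10,0,0,0,0,10]
}}

```text
clock: 12.72
tool_pos: [0.4616, -0.2856, 0.2006]
orientation: [-112.0, 89.0, 139.1]
force: [-0.4, 0.9, -5.5]
opening: 0.0334
```

```bash
python3 st.py .4732 -.2824 .1065;python3 - <<'E'
from h import *
w=snapshot("wrist"); cv2.imwrite("pics/w7.png",w["frame"])
print(proj(w,[.4732,-.2824,.074]))
E
```

```text
12.725 [ 0.4616 -0.2856  0.2006] 0.0334 [-0.4  0.9 -5.5] [-112.    89.   139.1]
[94.  11.5 -6.2]
(np.float64(310.09115199076155), np.float64(179.92446649099114))
```

View pics/w7.png

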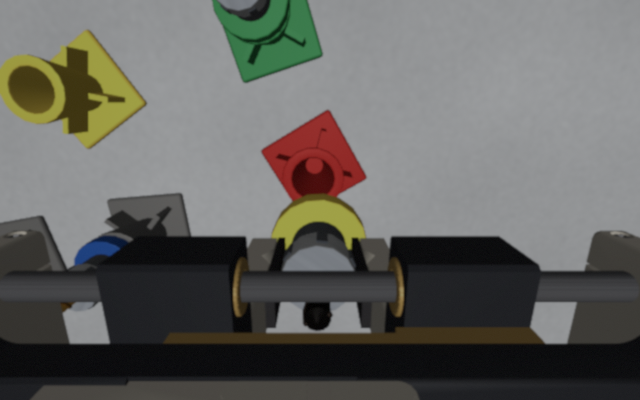

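>>> {"fn": "arm_command", "kwargs": {
  "commands": [0,12,-4,0,10,20,0.5,0,0,10,25,0,0,0,10,20,0,0,0,10,10,0,0,0,10]
}}

```text
clock: 13.4
tool_pos: [0.4816, -0.2817, 0.1237]
orientation: [-116.6, 89.1, 134.9]
force: [-3.4, -1.7, -2.5]
opening: 0.0331
```

```bash
python3 st.py .474 -.284 .1065
```

```text
13.4 [ 0.4816 -0.2817  0.1237] 0.0331 [-3.4 -1.7 -2.5] [-116.6   89.1  134.9]
[17.2 -6.3  4.7]
```

>>> {"fn": "arm_command", "kwargs": {
  "commands": [0,-6,4,0,10,0,0,0,0,10]
}}

```text
clock: 13.65
tool_pos: [0.4755, -0.2832, 0.1237]
orientation: [-115.4, 89.1, 136.2]
force: [1.4, 0.1, -5.6]
opening: 0.0332
```

```bash
python3 st.py .474 -.284 .1065
```

```text
13.65 [ 0.4755 -0.2832  0.1237] 0.0332 [ 1.4  0.1 -5.6] [-115.4   89.1  136.2]
[17.2 -0.9  1.4]
```

>>> {"fn": "arm_command", "kwargs": {
  "commands": [6,-0.5,1,0,10,6,0,0,0,10,3,0,0,0,10,0,0,0,0,10]
}}

```text
clock: 14.15
tool_pos: [0.4757, -0.2842, 0.1093]
orientation: [-124.0, 89.3, 127.6]
force: [-0.5, -0.4, -5.1]
opening: 0.0331
```

```bash
python3 st.py .474 -.284 .1065
```

```text
14.15 [ 0.4757 -0.2842  0.1093] 0.0331 [-0.5 -0.4 -5.1] [-124.    89.3  127.6]
[ 2.8 -1.6  0.4]
```

>>> {"fn": "arm_command", "kwargs": {
  "commands": [3,-1,0,0,10,1,0,0,0,10,0,0,0,0,10]
}}

```text
clock: 14.52
tool_pos: [0.4751, -0.284, 0.1066]
orientation: [-127.4, 89.4, 124.2]
force: [0.2, -0.3, -5.5]
opening: 0.033
```

```bash
python3 st.py .474 -.284 .1065
```

```text
14.525 [ 0.4751 -0.284   0.1066] 0.033 [ 0.2 -0.3 -5.5] [-127.4   89.4  124.2]
[ 0.1 -1.1  0.3]
```

Nearly touching the rim; one more small push, then release.

>>> {"fn": "arm_command", "kwargs": {
  "commands": [1.5,0,0,0,10,0,0,0,0,10,0,0,0,0,40,0,0,0,0,60,0,0,0,0,75]
}}

```text
clock: 15.15
tool_pos: [0.4769, -0.2849, 0.1075]
orientation: [-143.9, 89.6, 107.8]
force: [-0.8, 0.2, -0.7]
opening: 0.0498
```

>>> {"fn": "arm_command", "kwargs": {
  "commands": [0,0,0,0,90,-20,0,0,0,90,-40,0,0,0,90,-40,0,0,0,90,-5,0,0,0,90]
}}

```text
clock: 15.78
tool_pos: [0.4772, -0.2859, 0.2149]
orientation: [-131.9, 89.6, 119.7]
force: [-1.1, -0.7, 0.1]
opening: 0.079
```

```bash
python3 st.py .4595 -.0843 .215; python3 -c "
from h import *;print(get_obs()['joint_pos'])"
```

```text
15.775 [ 0.4772 -0.2859  0.2149] 0.079 [-1.1 -0.7  0.1] [-131.9   89.6  119.7]
[   1.2  -80.1 -185.8]
[-10.98646867  10.11029459 -15.0471534   -0.35385509 -65.11930976
  82.81672089]
```

>>> {"fn": "arm_command", "kwargs": {
  "commands": [0,-15,-35,0,90,0,-23,-54,0,90,0,-23,-54,0,90,0,-13,-30,0,90,0,-4,-10,0,90]
}}

```text
clock: 16.4
tool_pos: [0.4599, -0.0833, 0.2143]
orientation: [-129.2, 89.5, 122.3]
force: [-0.9, -0.4, -0.4]
opening: 0.0787
```

```bash
python3 st.py .4595 -.0843 .105;python3 - <<'E'
from h import *
w=snapshot("wrist"); cv2.imwrite("pics/w8.png",w["frame"])
for z in(.123,.162): print(z,proj(w,[.4595,-.0843,z]))
c=[c for c in blobs(w["frame"],*HSV["gold"],30)]
for k in c: print("gold",cv2.minAreaRect(k))
E
```

```text
16.4 [ 0.4599 -0.0833  0.2143] 0.0787 [-0.9 -0.4 -0.4] [-129.2   89.5  122.3]
[109.3   0.7   1.6]
0.123 (np.float64(318.8290972119787), np.float64(204.01661942290323))
0.162 (np.float64(318.6904630163596), np.float64(220.8688987031613))
gold ((321.5, 218.0), (16.0, 17.0), 90.0)
```

View pics/w8.png

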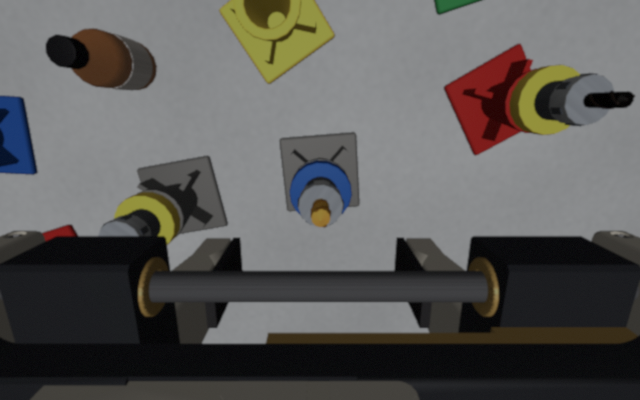

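>>> {"fn": "arm_command", "kwargs": {
  "commands": [25,1,2.5,0,90,35,0,0,0,90,30,0,0,0,90,10,0,0,0,80,0,0,0,0,75]
}}

```text
clock: 17.08
tool_pos: [0.4608, -0.088, 0.1116]
orientation: [-129.2, 89.6, 122.2]
force: [0.9, 0.6, 0.6]
opening: 0.0674
```

```bash
python3 st.py .459 -.0855 .105
```

```text
17.075 [ 0.4608 -0.088   0.1116] 0.0674 [0.9 0.6 0.6] [-129.2   89.6  122.2]
[ 6.6 -2.4 -1.8]
```

>>> {"fn": "arm_command", "kwargs": {
  "commands": [6,-2,-1.5,0,70,0,0,0,0,25,0,0,0,0,25,0,0,0,0,20,0,0,0,0,10]
}}

```text
clock: 17.7
tool_pos: [0.4614, -0.0855, 0.1081]
orientation: [-174.3, 89.6, 77.1]
force: [0.5, 1.8, -1.7]
opening: 0.0334
```

>>> {"fn": "arm_command", "kwargs": {
  "commands": [0,0,0,0,10,0,0,0,0,10]
}}

```text
clock: 17.95
tool_pos: [0.4614, -0.0854, 0.1081]
orientation: [-174.0, 89.6, 77.4]
force: [0.6, -0.0, -1.5]
opening: 0.0333
```

```bash
python3 st.py .459 -.0855 .105
```

```text
17.95 [ 0.4614 -0.0854  0.1081] 0.0333 [ 0.6 -0.  -1.5] [-174.    89.6   77.4]
[ 3.  -2.2  0.9]
```

>>> {"fn": "arm_command", "kwargs": {
  "commands": [-15,0,0,0,10,-30,0,0,0,10,-40,0,0,0,10,-40,0,0,0,10,-10,0,0,0,10]
}}

```text
clock: 18.58
tool_pos: [0.4556, -0.0868, 0.2406]
orientation: [-97.8, 89.1, 153.4]
force: [0.3, 0.6, -7.0]
opening: 0.033
```

```bash
python3 st.py .614 .2425 .24
```

```text
18.575 [ 0.4556 -0.0868  0.2406] 0.033 [ 0.3  0.6 -7. ] [-97.8  89.1 153.4]
[   0.7   44.2 -362.8]
```

>>> {"fn": "arm_command", "kwargs": {
  "commands": [0,3,-25,0,10,0,6,-50,0,10,0,6,-50,0,10,0,6,-50,0,10,0,6,-50,0,10]
}}

```text
clock: 19.2
tool_pos: [0.5497, 0.1196, 0.2312]
orientation: [-82.4, 88.4, 168.4]
force: [1.3, 0.3, -5.5]
opening: 0.0335
```

>>> {"fn": "arm_command", "kwargs": {
  "commands": [0,6,-50,0,10,0,6,-45,0,10,0,3,-25,0,10,0,0,-10,0,10,0,0,0,0,10]
}}

```text
clock: 19.82
tool_pos: [0.6032, 0.2426, 0.2147]
orientation: [-67.0, 87.3, -176.2]
force: [-0.6, 0.1, -5.5]
opening: 0.0333
```

```bash
python3 st.py .614 .2425 .108
```

```text
19.825 [0.6032 0.2426 0.2147] 0.0333 [-0.6  0.1 -5.5] [ -67.    87.3 -176.2]
[106.1  14.8  -5.4]
```

>>> {"fn": "arm_command", "kwargs": {
  "commands": [0,8,-3,0,10,0,4,-2,0,10,0,0,0,0,10]
}}

```text
clock: 20.2
tool_pos: [0.6162, 0.241, 0.2136]
orientation: [-66.3, 87.3, -175.6]
force: [-0.4, -0.6, -6.5]
opening: 0.0331
```

```bash
python3 st.py .614 .2425 .108;python3 - <<'E'
from h import *
w=snapshot("wrist"); cv2.imwrite("pics/w9.png",w["frame"])
print(proj(w,[.614,.2425,.074]))
E
```

```text
20.2 [0.6162 0.241  0.2136] 0.0331 [-0.4 -0.6 -6.5] [ -66.3   87.3 -175.6]
[105.6   2.   -2.7]
(np.float64(313.2955286672676), np.float64(186.0417734854298))
```

View pics/w9.png

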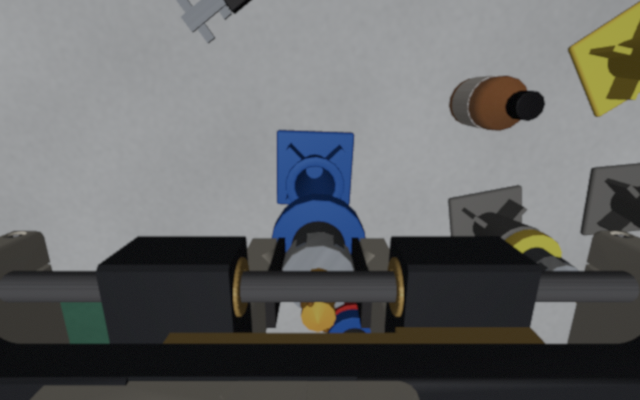

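>>> {"fn": "arm_command", "kwargs": {
  "commands": [20,1.5,-2,0,10,25,0.5,-0.5,0,10,25,0,0,0,10,12,0,0,0,10,0,0,0,0,10]
}}

```text
clock: 20.88
tool_pos: [0.6159, 0.2417, 0.1328]
orientation: [-69.5, 87.5, -178.8]
force: [0.3, 0.5, -6.0]
opening: 0.0331
```

```bash
python3 st.py .615 .2425 .108
```

```text
20.875 [0.6159 0.2417 0.1328] 0.0331 [ 0.3  0.5 -6. ] [ -69.5   87.5 -178.8]
[24.8 -0.1 -0.9]
```

>>> {"fn": "arm_command", "kwargs": {
  "commands": [9,0,-0.5,0,10,8,0,0,0,10,4,0,0,0,10,0,0,0,0,10]
}}

```text
clock: 21.38
tool_pos: [0.6165, 0.2428, 0.113]
orientation: [-72.1, 87.7, 178.6]
force: [-0.3, 0.4, -6.1]
opening: 0.0329
```

```bash
python3 st.py .615 .2425 .108
```

```text
21.375 [0.6165 0.2428 0.113 ] 0.0329 [-0.3  0.4 -6.1] [-72.1  87.7 178.6]
[ 5.1 -1.1  0.7]
```

>>> {"fn": "arm_command", "kwargs": {
  "commands": [3,-1,0.5,0,10,2,0,0,0,10,0,0,0,0,10]
}}

```text
clock: 21.75
tool_pos: [0.6154, 0.2429, 0.1088]
orientation: [-72.8, 87.8, 178.0]
force: [0.4, 0.3, -5.1]
opening: 0.0336
```

```bash
python3 st.py .615 .2425 .108
```

```text
21.75 [0.6154 0.2429 0.1088] 0.0336 [ 0.4  0.3 -5.1] [-72.8  87.8 178. ]
[ 0.8 -0.3  0.5]
```

>>> {"fn": "arm_command", "kwargs": {
  "commands": [2,0,0,0,10,0,0,0,0,10,0,0,0,0,40,0,0,0,0,60,0,0,0,0,75]
}}

```text
clock: 22.38
tool_pos: [0.6175, 0.2436, 0.1105]
orientation: [-76.2, 88.1, 174.6]
force: [-1.2, 0.2, -0.1]
opening: 0.0498
```

>>> {"fn": "arm_command", "kwargs": {
  "commands": [0,0,0,0,90,-20,0,0,0,90,-40,0,0,0,90,-40,0,0,0,90,-5,0,0,0,90]
}}

```text
clock: 23.0
tool_pos: [0.6215, 0.2433, 0.2181]
orientation: [-74.8, 88.1, 176.0]
force: [0.2, -0.1, -0.8]
opening: 0.0786
```

```bash
python3 st.py .4816 .0725 .22; python3 - <<'E'
from h import *
w=snapshot("wrist"); cv2.imwrite("pics/w10.png",w["frame"])
print(proj(w,[.614,.2425,.074]),proj(w,[.614,.2425,.162]), [cv2.minAreaRect(k) for k in blobs(w["frame"],*HSV["gold"],30)])
E
```

```text
23.0 [0.6215 0.2433 0.2181] 0.0786 [ 0.2 -0.1 -0.8] [-74.8  88.1 176. ]
[  2.3 -75.9 207.3]
(np.float64(319.0886532664471), np.float64(190.82212567328065)) (np.float64(320.6518021447272), np.float64(226.32609432705942)) [((321.5, 225.5), (15.0, 17.0), 90.0)]
```

View pics/w10.png

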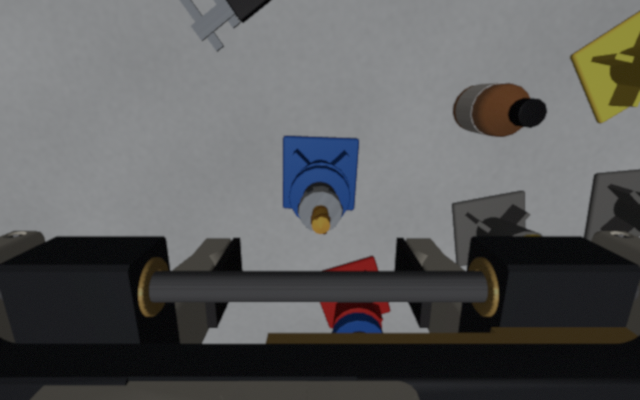

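>>> {"fn": "arm_command", "kwargs": {
  "commands": [0,-12,33,0,90,0,-19,52,0,90,0,-19,52,0,90,0,-15,41,0,90,0,-7,20,0,90]
}}

```text
clock: 23.68
tool_pos: [0.482, 0.0755, 0.2154]
orientation: [-68.8, 87.6, -177.9]
force: [1.1, -0.0, 0.3]
opening: 0.0789
```

>>> {"fn": "arm_command", "kwargs": {
  "commands": [0,-2,6,0,90,0,0,0,0,90]
}}

```text
clock: 23.92
tool_pos: [0.4778, 0.0699, 0.2152]
orientation: [-68.9, 87.6, -178.1]
force: [0.9, -0.2, 0.0]
opening: 0.079
```

```bash
python3 st.py .4816 .0725 .107; python3 - <<'E'
from h import *
w=snapshot("wrist"); cv2.imwrite("pics/w11.png",w["frame"])
for z in (.09,.162): print(proj(w,[.4816,.0725,z]))
print([cv2.minAreaRect(k) for k in blobs(w["frame"],*HSV["gold"],30)],[cv2.minAreaRect(k) for k in blobs(w["frame"],*HSV["yellow"],100)])
E
```

```text
23.925 [0.4778 0.0699 0.2152] 0.079 [ 0.9 -0.2  0. ] [ -68.9   87.6 -178.1]
[108.    7.   -5.4]
(np.float64(310.51632696009307), np.float64(185.22340160055006))
(np.float64(309.88728564285725), np.float64(214.0527200776653))
[((311.0, 212.0), (12.0, 14.0), 90.0)] [((311.5, 178.0), (48.0, 61.0), 90.0), ((430.0, 20.5), (41.0, 80.0), 90.0)]
```

>>> {"fn": "arm_command", "kwargs": {
  "commands": [0,6,-4,0,90,25,1,0,0,90,35,0,0,0,90,25,0,0,0,85,8,0,0,0,75]
}}

```text
clock: 24.6
tool_pos: [0.4877, 0.0756, 0.1186]
orientation: [-68.5, 87.7, -177.5]
force: [-1.3, 0.6, 0.5]
opening: 0.0694
```

```bash
python3 st.py .4825 .0725 .107
```

```text
24.6 [0.4877 0.0756 0.1186] 0.0694 [-1.3  0.6  0.5] [ -68.5   87.7 -177.5]
[11.8 -3.4  4.4]
```

>>> {"fn": "arm_command", "kwargs": {
  "commands": [5,-3,3,0,75,5,0,0.5,0,75,0,0,0,0,75]
}}

```text
clock: 24.98
tool_pos: [0.4845, 0.074, 0.109]
orientation: [-68.3, 87.7, -177.2]
force: [-1.2, 0.5, -1.4]
opening: 0.0656
```

```bash
python3 st.py .4825 .0725 .107
```

```text
24.975 [0.4845 0.074  0.109 ] 0.0656 [-1.2  0.5 -1.4] [ -68.3   87.7 -177.2]
[ 2.1 -1.4  2.1]
```

>>> {"fn": "arm_command", "kwargs": {
  "commands": [1.5,-1,1.5,0,50,0,0,0,0,25,0,0,0,0,25,0,0,0,0,10,0,0,0,0,10]
}}

```text
clock: 25.6
tool_pos: [0.4835, 0.0727, 0.109]
orientation: [-69.1, 87.8, -178.1]
force: [0.5, -1.0, -2.0]
opening: 0.0334
```

>>> {"fn": "arm_command", "kwargs": {
  "commands": [0,0,0,0,10,0,0,0,0,10]
}}

```text
clock: 25.85
tool_pos: [0.4836, 0.0727, 0.109]
orientation: [-69.1, 87.8, -178.1]
force: [-0.1, -0.3, 0.4]
opening: 0.0332
```

```bash
python3 st.py .4825 .0725 .107
```

```text
25.85 [0.4836 0.0727 0.109 ] 0.0332 [-0.1 -0.3  0.4] [ -69.1   87.8 -178.1]
[ 2.1 -0.9  0.5]
```

>>> {"fn": "arm_command", "kwargs": {
  "commands": [-15,0,0,0,10,-25,0,0,0,10,-35,0,0,0,10,-30,0,0,0,10,-5,0,0,0,10]
}}

```text
clock: 26.48
tool_pos: [0.4847, 0.0724, 0.2212]
orientation: [-68.0, 87.4, -177.0]
force: [0.1, -0.3, -6.9]
opening: 0.0336
```

```bash
python3 st.py .6175 -.0922 .215
```

```text
26.475 [0.4847 0.0724 0.2212] 0.0336 [ 0.1 -0.3 -6.9] [ -68.    87.4 -177. ]
[  0.5 179.4 112.2]
```

>>> {"fn": "arm_command", "kwargs": {
  "commands": [0,20,13,0,10,0,40,25,0,10,0,45,28,0,10,0,40,25,0,10,0,22,14,0,10]
}}

```text
clock: 27.1
tool_pos: [0.6072, -0.0831, 0.2094]
orientation: [-72.1, 86.9, 179.0]
force: [0.3, 1.3, -6.4]
opening: 0.0333
```

>>> {"fn": "arm_command", "kwargs": {
  "commands": [0,4,2,0,10,0,0,0,0,10]
}}

```text
clock: 27.35
tool_pos: [0.6091, -0.0876, 0.2049]
orientation: [-72.3, 86.5, 178.6]
force: [-0.3, 0.7, -7.6]
opening: 0.0334
```

```bash
python3 st.py .6185 -.0922 .109
```

```text
27.35 [ 0.6091 -0.0876  0.2049] 0.0334 [-0.3  0.7 -7.6] [-72.3  86.5 178.6]
[95.2 15.9 -0.5]
```

>>> {"fn": "arm_command", "kwargs": {
  "commands": [0,9,0,0,10,0,5,0,0,10,0,0,0,0,10]
}}

```text
clock: 27.72
tool_pos: [0.6223, -0.0905, 0.2038]
orientation: [-72.8, 86.5, 178.3]
force: [-0.1, -0.7, -6.3]
opening: 0.0335
```

```bash
python3 st.py .619 -.0922 .109
```

```text
27.725 [ 0.6223 -0.0905  0.2038] 0.0335 [-0.1 -0.7 -6.3] [-72.8  86.5 178.3]
[94.8  3.   0.9]
```

>>> {"fn": "arm_command", "kwargs": {
  "commands": [18,2,1,0,10,25,0.5,0,0,10,22,0,0,0,10,10,0,0,0,10,0,0,0,0,10]
}}

```text
clock: 28.35
tool_pos: [0.6184, -0.0914, 0.1237]
orientation: [-73.4, 86.4, 177.7]
force: [-0.1, -0.1, -5.7]
opening: 0.0333
```

```bash
python3 st.py .619 -.0922 .109
```

```text
28.35 [ 0.6184 -0.0914  0.1237] 0.0333 [-0.1 -0.1 -5.7] [-73.4  86.4 177.7]
[14.7  1.7  0.2]
```

>>> {"fn": "arm_command", "kwargs": {
  "commands": [6,1,0,0,10,5,0.5,0,0,10,2,0,0,0,10,0,0,0,0,10]
}}

```text
clock: 28.85
tool_pos: [0.6205, -0.0919, 0.1117]
orientation: [-73.6, 86.6, 177.6]
force: [-1.0, 1.2, -5.6]
opening: 0.0331
```

```bash
python3 st.py .619 -.0922 .109
```

```text
28.85 [ 0.6205 -0.0919  0.1117] 0.0331 [-1.   1.2 -5.6] [-73.6  86.6 177.6]
[ 2.8 -1.2  0.7]
```

>>> {"fn": "arm_command", "kwargs": {
  "commands": [2,-0.5,0.5,0,10,1,-0.5,0,0,10,0,0,0,0,10]
}}

```text
clock: 29.22
tool_pos: [0.6195, -0.0921, 0.1095]
orientation: [-73.6, 86.7, 177.6]
force: [0.4, -1.0, -6.4]
opening: 0.0336
```

```bash
python3 st.py .619 -.0922 .109
```

```text
29.225 [ 0.6195 -0.0921  0.1095] 0.0336 [ 0.4 -1.  -6.4] [-73.6  86.7 177.6]
[ 0.5 -0.5  0.2]
```

>>> {"fn": "arm_command", "kwargs": {
  "commands": [2,0,0,0,10,0,0,0,0,10,0,0,0,0,40,0,0,0,0,60,0,0,0,0,75]
}}

```text
clock: 29.85
tool_pos: [0.6215, -0.0926, 0.1113]
orientation: [-72.5, 87.0, 178.8]
force: [-0.5, 0.5, 0.2]
opening: 0.0492
```

>>> {"fn": "arm_command", "kwargs": {
  "commands": [0,0,0,0,90,-20,0,0,0,90,-40,0,0,0,90,-45,0,0,0,90,-20,0,0,0,90]
}}

```text
clock: 30.48
tool_pos: [0.6278, -0.0928, 0.2381]
orientation: [-71.6, 86.8, 179.6]
force: [0.6, -0.4, -0.0]
opening: 0.0789
```

```bash
python3 st.py .42 .45 .26; python3 - <<'E'
from h import *
w=snapshot("wrist"); P=[.6172,-.0922]
for z in (.09,.162): print(proj(w,[*P,z]))
print([cv2.minAreaRect(k) for k in blobs(w["frame"],*HSV["gold"],30)])
E
```

```text
30.475 [ 0.6278 -0.0928  0.2381] 0.0789 [ 0.6 -0.4 -0. ] [-71.6  86.8 179.6]
[ -10.2 -372.1 -446.9]
(np.float64(317.2670079012549), np.float64(190.02872793128736))
(np.float64(318.78154451586914), np.float64(218.39770372193948))
[((320.0, 216.0), (10.0, 12.0), 90.0), ((584.8389282226562, 137.08721923828125), (13.435403823852539, 19.170026779174805), 34.99202346801758)]
```

>>> {"fn": "arm_command", "kwargs": {
  "commands": [-20,0,0,0,90,-10,-35,-42,0,90,-5,-35,-42,0,90,-5,-35,-42,0,90,-5,-35,-42,0,90]
}}

```text
clock: 31.15
tool_pos: [0.5521, 0.1134, 0.2901]
orientation: [-71.5, 87.0, 179.4]
force: [1.4, 0.2, 0.3]
opening: 0.0788
```

>>> {"fn": "arm_command", "kwargs": {
  "commands": [-5,-20,-45,0,90,-5,-20,-45,0,90,-5,-20,-45,0,90,0,-20,-45,0,90,0,-20,-45,0,90]
}}

```text
clock: 31.78
tool_pos: [0.5293, 0.3671, 0.3092]
orientation: [-74.8, 87.2, 176.2]
force: [1.1, 0.5, -0.3]
opening: 0.079
```

>>> {"fn": "arm_command", "kwargs": {
  "commands": [0,-30,-45,0,90,0,-30,-45,0,90,0,-20,-25,0,90,0,0,0,0,90]
}}

```text
clock: 32.28
tool_pos: [0.4884, 0.5097, 0.3089]
orientation: [-72.8, 87.2, 178.4]
force: [-0.8, -0.4, -1.1]
opening: 0.0789
```

```bash
python3 - <<'E'
from h import *
o=get_obs();print(o["clock"],o["tool_pos"],o["orientation"])
a=cv2.imread("pics/top0.png");s=snapshot("top");b=s["frame"]
cv2.imwrite("pics/fin.png",np.vstack([cv2.resize(x[130:270,170:480],None,fx=2,fy=2,interpolation=2) for x in(a,b)]))
print("gold",[np.round(cv2.minAreaRect(k)[0],1) for k in blobs(b,*HSV["gold"],8)])
for p in((.614,.2423),(.6171,-.0922),(.454,.2557),(.474,-.284),(.614,-.2861)):print(p,np.round(proj(s,[*p,.162]),1))
for x in(a,b):print([np.round(cv2.minAreaRect(k)[0],1) for k in blobs(x[140:185,270:310],(5,120,30),(15,255,200),40)])
E
```

```text
32.275 [0.48835992 0.50971282 0.30890031] [-72.78994207  87.18199278 178.35129531]
gold [array([458.5, 160.5]), array([197.5, 160.5]), array([363., 158.])]
(0.614, 0.2423) [196.7 159.2]
(0.6171, -0.0922) [362.7 157.1]
(0.454, 0.2557) [188.7 239.2]
(0.474, -0.284) [458.8 227.3]
(0.614, -0.2861) [457.7 158.4]
[array([19.3, 22.1])]
[array([19.1, 21.9])]
```

View pics/fin.png

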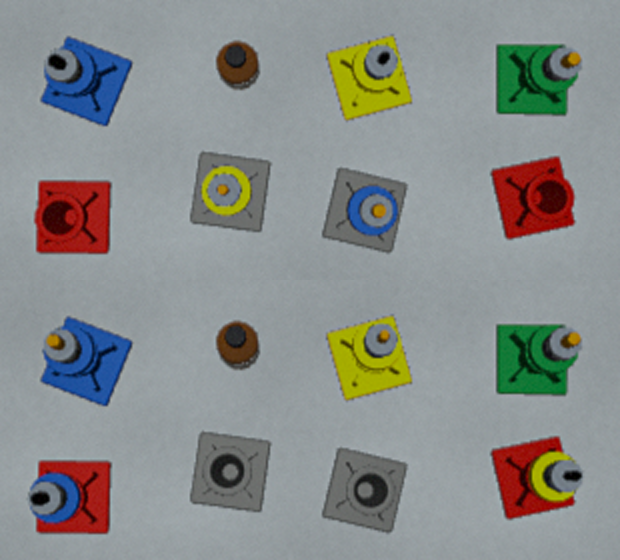

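```bash
python3 -c "from plant import *; print(close_job())"
```

```text
the job is handed in; nothing more can be done
None
```

All four tools are moved and the job is handed in, at about 32 s on the robot's clock. It reported no verdict.

- **Worn tools:** worn_blue stands in the left red pod and worn_yellow in the right red pod.
- **Reground tools:** new_blue stands in the blue pod and new_yellow in the yellow pod.

**Last checks:**
- In the final top view, all four drill tips lie within about 2 pixels (roughly 4 mm) of where a fully seated, upright holder should show. The wrist camera also put the gold tips of new_blue and new_yellow within about 3 pixels of that after release.
- The bottle moved less than 0.3 pixel, the green-collared tool looks unmoved, and the gripper is clear of everything.

**What went less smoothly:**
- The first closing on worn_blue was off-centre and pushed sideways with about 7 N. I reopened, recentred and gripped it cleanly.
- The right red pod's first descent ran about 7 mm off and touched the wall lightly, at about 4 N. I corrected it before going further in.
- The tool drifted up to about 3.6 degrees from vertical by the last placement. This interface cannot correct that tilt, but the released holders looked upright.

I viewed 15 pictures, over the planned 12 but under the limit of 16.

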